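Try a screw cap on the thread gauge and sort it

TASK

Try the orange screw cap that waits on the blue sheet beside the thread gauge: lower it all the way over the gauge post with its white stripe square to the green line, then with a light grip turn it clockwise (seen from above) a quarter turn, or as far as it will go. If it turns fully home, with the stripe along the green line, unscrew it and stand it upright in the green half of the sorting tray; if it stops short, take it off and stand it upright in the red half. Leave the other orange cap where it stands.

Things in the scene. Friction and masses are not known exactly. Their poses are not given: they have to be found in the camera images.
- cap_1_mid (a point): Ribbed orange screw cap, diameter 60 mm, 56 mm tall, open end down, 90 g. One of two alike. Point: on its axis, 28 mm above its rim; z up. The white stripe on top and the hidden lugs run along x (a half turn is the same). Grip anywhere round it, best 8 mm above this point, 20 to 40 N: at its stop it slips in the fingers. Its thread is good or faulty, unseen.
- cap_2_mid (a point): Ribbed orange screw cap, diameter 60 mm, 56 mm tall, open end down, 90 g. The other one. Point: on its axis, 28 mm above its rim; z up. The white stripe on top and the hidden lugs run along x (a half turn is the same). Grip anywhere round it, best 8 mm above this point, 20 to 40 N: at its stop it slips in the fingers. Its thread is good or faulty, unseen.
- gauge_axis (a point): Fixed grey disc 110 mm across with upright post; cone tip 46 mm above this point: post axis, disc top (15 mm over table), where a seated cap's rim rests. z up; green line and cross flight lie along x: a cap goes on or off with its stripe along y (20 deg, 3 mm). It then turns level, clockwise: a good cap 90 deg to its stop, a faulty one 40 to 45. Turn it back to take it off.
- sheet_mid (a point): Square blue sheet, 100 mm, flat on the table beside the gauge (140 mm from its post, along the gauge's -y). Point: its centre, at table height. The cap to try stands within 20 mm of it; the other cap stands more than 100 mm from it.
- tray_mid (a point): Fixed white sorting tray, 260 mm (x) by 136 mm (y), rim 10 mm high, divided across the middle. Point: its middle, on the floor (4 mm above the table). The green half is centred 63 mm along +x, the red half 63 mm along -x; each is 122 by 128 mm inside.

How it is judged:
By the outcome, as a careful person would: the job done as asked, in the order asked, and still so for the second after the job is handed in, with the robot touching nothing.
It also fails if it takes over 54 s, if anything falls off the work surface, if the arm or the gripper's body presses on something with over 40 N, if the wrist force passes 120 N, or if a joint passes its speed limit or range.

ROBOT

A 7-joint arm with a two-finger parallel gripper is mounted at the origin on the work surface. World frame = base frame: x ahead of the robot, y to its left, z up, the work surface at z = 0. Lengths are in m, angles in rad, forces in N, time in s.
With the tool pointing down it reaches from about 0.425 to 0.95 m from the base axis. Payload 16.7 kg.
Tool frame: the origin (TCP) lies at the very end of the fingers, on their centre line; the grasp point (between the pads) lies 19 mm behind it (arm.grasp_offset is the distance from the TCP to the grasp point, in m); z points along the fingers, y is the line along which they close (so a half turn about z gives the same grasp; the last joint's range is limited). The gripper opens to 94 mm and grips with 3 to 60 N. Pads are 16 mm wide; open, the fingers measure 119 mm over their backs; the gripper's body (75 mm by 177 mm) begins 78 mm behind the grasp point.
Start: joints at [-1.27, 0.426, 0.074, 1.606, -0.034, 1.111, -0.067], TCP at [0.293, 0.608, 0.205] pointing down, gripper open.
Joint ranges: [-2.85, 2.85], [-0.5, 2.14], [-1.23, 1.37], [0.21, 2.46], [-1.02, 4.16], [0.16, 2.05], [-2.73, 2.73]. Speed limits (rad/s): [1.89, 1.89, 2.39, 2.39, 3.01, 3.01, 3.01].

INTERFACE

Orientations are given as a unit quaternion [x, y, z, w].
In Python, from plant import monitor, read_camera, camera_info, arm gives the robot as it stands.
- The arm moves only by the tool apply_moves, never from a script. Its argument "motion" is text: rows parted by semicolons, each of 6 numbers parted by spaces: the shift along the tool's x, y, z in cm, then the turn, a rotation vector about the tool's x, y, z in rad. In form: tx ty tz rx ry rz; .... A call has 1 to 10 rows; each row shifts and turns the commanded pose from where the row before left it, along the tool's axes as they then stand; what a row does not reach is not made up. A row lasts 1/12 s, in which the tool goes at most 41.7 mm and 7.16 degrees, less where a joint would pass 70% of its speed; a pose out of reach is approached as far as the arm can. A call is refused whole if a number of a shift passes 4.17 or a number of a turn 0.125, either way. A call with a gripper value outside its range is refused whole. "gripper" is the closure, from 0 (fully open) to 1 (shut), set as the call begins (left out, the last holds). The fingers move at their own pace and stop on an object; the grip force is fixed at half the most. Time passes only in rows, so rows that do not move let the fingers close. It gives the time, the measured TCP pose, the force, the opening and the grip force at its end, in the units of the state.
- monitor.get_state(): the state, without advancing time (a new reading comes with each control period).
- read_camera(name): name is "scene" or "top" or "wrist"; returns (picture, depth): 480x640x3 uint8, red, green, blue; 480x640 float32, m along the optical axis (not along the pixel's ray), 0 where there is no reading.
- camera_info(name): a dict with "intrinsics" (3x3 intrinsics, pixels), "dist_coeffs" ([k1, k2, p1, p2, k3] as OpenCV has them; the pictures are not rectified), "rvec" (rotation vector, rad) and "tvec" (3), from world to camera coordinates, as OpenCV has them; the wrist camera has in their place "mount" (4x4, takes a point from camera to tool coordinates, whose origin is the TCP and whose axes are the flange's). Camera axes: x right, y down, z forward; pixel columns grow to the right and rows downward; lengths in m; the calibration is good to about 2 mm. A picture is of the moment at which its call begins: read the wrist's pose just before it. camera_info takes no time and is no camera call.
- arm.sign_off(): hands the job in; it is judged then, once.
The state is a dict: "time_s": time; "joint_positions": joint angles; "joint_vel": joint speeds; "tau": joint torques, N m; "tcp_pos": TCP position; "eef_rot": TCP orientation; "force": force on the tool from outside, world axes, zero at the start; "wrist_torque": the same for the moment, N m; "grip_width": finger opening in m; "finger_force": force on a finger pad.
Only numpy, scipy, OpenCV 4.12 (cv2) and the standard library are available. Lean on these libraries where they do the work, as an engineer would, in place of code of your own. Each camera call takes 0.05 s, during which the arm holds its last target. There are 200 camera calls.

## Working session

There is one attempt and no reset: what is moved stays moved. The work goes in short steps, Python scripts to look and compute and a tool call to move; the robot and the scene stay as the last step left them, time stands still between calls to the robot, and variables do not carry over. Pictures are saved under pics/ and viewed, at most 10 in all, crops included, and the job is handed in when it is done.

Besides the shell and the picture viewer there is one more tool, called as a command line: name --argument value ..., lists and objects as JSON in quotes. apply_moves: Moves the arm, as the interface text tells. Its arguments: {"type":"object","properties":{"motion":{"type":"string"},"gripper":{"type":"number"}},"required":["motion"]}

```bash
mkdir -p pics; cat > h.py <<'E'
import numpy as np, cv2
from plant import monitor, read_camera, camera_info, arm
from scipy.spatial.transform import Rotation as R
def cam(name):
    c=camera_info(name);K=np.array(c['intrinsics']);d=np.array(c['dist_coeffs'])
    if 'mount' in c:
        s=monitor.get_state();T=np.eye(4);T[:3,:3]=R.from_quat(s['eef_rot']).as_matrix();T[:3,3]=s['tcp_pos']
        W=T@np.array(c['mount'])
    else:
        W=np.eye(4);r=cv2.Rodrigues(np.array(c['rvec'],float))[0];W[:3,:3]=r.T;W[:3,3]=-r.T@np.array(c['tvec']).ravel()
    return K,d,W
def pix2w(cm,uv,z):
    K,d,W=cm
    p=cv2.undistortPoints(np.array(uv,float).reshape(-1,1,2),K,d).reshape(-1,2)
    r=np.c_[p,np.ones(len(p))]@W[:3,:3].T
    z=np.broadcast_to(z,len(p))
    return W[:3,3]+r*((z-W[2,3])/r[:,2])[:,None]
E
python3 - <<'E'
from h import *
s=monitor.get_state();print(s['tcp_pos'],s['eef_rot'],s['time_s'],R.from_quat(s['eef_rot']).as_matrix().round(3))
for n in ['top','scene']:
    im,d=read_camera(n);cv2.imwrite(f'pics/{n}0.png',im[:,:,::-1]);np.save(n+'0.npy',d)
    print(n,cam(n)[2].round(3).tolist())
print(arm.grasp_offset)
E
```

```text
[0.29330956 0.60745777 0.20480007] [ 2.23026111e-01  9.74812265e-01 -6.23863386e-04 -1.12970011e-04] 0.0 [[-0.901  0.435 -0.   ]
 [ 0.435  0.901 -0.001]
 [-0.    -0.001 -1.   ]]
top [[-0.019, -0.988, 0.153, 0.412], [-1.0, 0.017, -0.016, -0.027], [0.013, -0.154, -0.988, 0.894], [0.0, 0.0, 0.0, 1.0]]
scene [[0.511, 0.699, -0.501, 1.098], [0.86, -0.414, 0.299, -0.373], [0.002, -0.583, -0.812, 0.915], [0.0, 0.0, 0.0, 1.0]]
0.0188
```

View pics/top0.png

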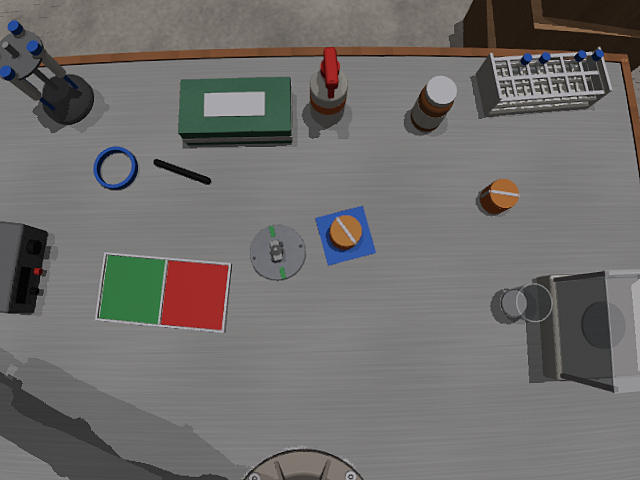

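The top view shows the gauge at (278,252), the cap to try at (346,232) on the blue sheet, and the other cap at (500,195). The tray is at (164,292), with green on the left. I'll enlarge the gauge and cap.

```bash
python3 - <<'E'
from h import *
im=cv2.imread('pics/top0.png');c=im[195:300,240:385]
cv2.imwrite('pics/crop1.png',cv2.resize(c,None,fx=5.5,fy=5.5,interpolation=cv2.INTER_CUBIC))
E
```

```text
(no output)
```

View pics/crop1.png

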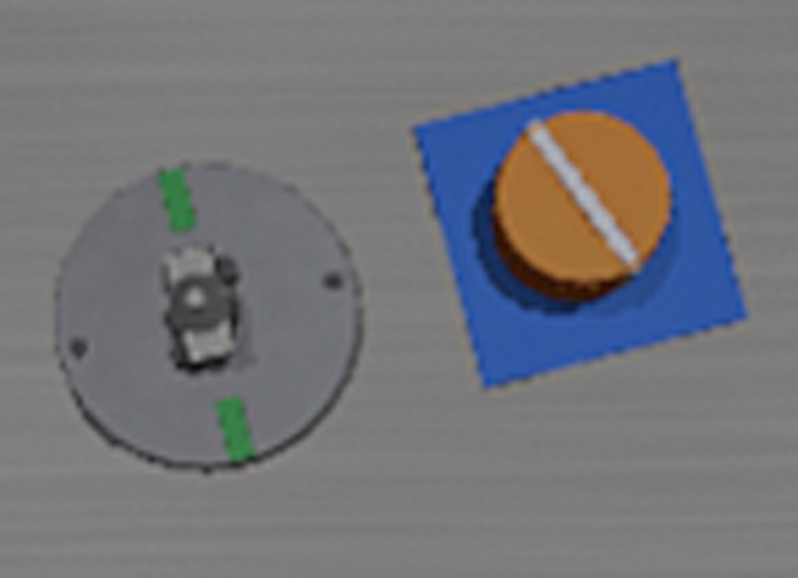

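```bash
python3 - <<'E'
from h import *
c=cam('top')
f=lambda L:(np.array(L,float)+.5)/5.5-.5+np.array([240,195])
ang=lambda a,b:np.degrees(np.arctan2(*(b-a)[[1,0]]))
g=pix2w(c,f([(208,313),(171,172),(242,458)]),.015);print('gauge',g[0],g[1:].mean(0),'line deg',ang(g[2],g[1]))
k=pix2w(c,f([(583,197),(633,268),(533,122)]),.056);print('cap',k[0],k[1:].mean(0),'stripe',ang(k[1],k[2]))
s=pix2w(c,f([(413,128),(677,60),(747,318),(487,387)]),.0);print('sheet',s.mean(0))
o=pix2w(c,[(504,188)],.056);print('other',o)
t=pix2w(c,[(104,253),(231,263),(225,332),(96,319)],.012);print('tray',t.mean(0),t.round(3).tolist(),ang(t[1],t[0]))
s=monitor.get_state();print(R.from_quat(s['eef_rot']).as_euler('xyz',degrees=True))
E
```

```text
gauge [0.51956907 0.04145723 0.015     ] [0.51929352 0.04213479 0.015     ] line deg 13.491740945645306
cap [ 0.55246776 -0.09088366  0.056     ] [ 0.5532747  -0.09084102  0.056     ] stripe 32.6379547184928
sheet [ 0.55250149 -0.09422459  0.        ]
other [[ 0.63180057 -0.40598223  0.056     ]]
tray [0.44429689 0.26803382 0.012     ] [[0.522, 0.392, 0.012], [0.499, 0.133, 0.012], [0.365, 0.144, 0.012], [0.391, 0.403, 0.012]] 84.74003935953904
[-1.79939140e+02  4.59008607e-03  1.54222708e+02]
```

View pics/scene0.png

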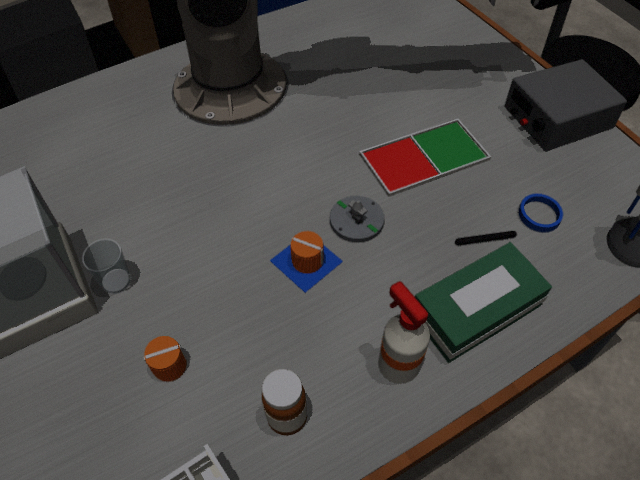

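The scene view agrees: the cap to try stands on the sheet at (307,252) with free space around it. I'll move above it.

apply_moves --motion "-2.7 -2.6 0 0 0 0;-2.7 -2.6 0 0 0 0;-2.7 -2.6 0 0 0 0;-2.7 -2.6 0 0 0 0;-2.7 -2.6 0 0 0 0;-2.7 -2.6 0 0 0 0;-2.7 -2.6 0 0 0 0;-2.7 -2.6 0 0 0 0;-2.7 -2.6 0 0 0 0;-2.7 -2.6 0 0 0 0" --gripper 0

```text
time_s: 0.93
tcp_pos: [0.4237, 0.2544, 0.2054]
eef_rot: [0.223, 0.975, 0.0, -0.0]
force: [1.9, -1.1, -0.2]
grip_width: 0.094
finger_force: 0.0
```

apply_moves --motion "-2.7 -2.6 0 0 0 0;-2.7 -2.6 0 0 0 0;-2.7 -2.6 0 0 0 0;-2.7 -2.6 0 0 0 0;-2.7 -2.6 0 0 0 0;-2.7 -2.6 0 0 0 0;-2.7 -2.6 0 0 0 0;-2.7 -2.6 0 0 0 0;-2.7 -2.6 0 0 0 0;-2.7 -2.6 0 0 0 0"

```text
time_s: 1.77
tcp_pos: [0.5538, -0.097, 0.2054]
eef_rot: [0.223, 0.975, 0.0, -0.0]
force: [0.0, 1.2, 0.5]
grip_width: 0.0935
finger_force: 0.0
```

apply_moves --motion "0 0 0 0 0 0.12;0 0 0 0 0 0.12;0 0 0 0 0 0.12;0 0 0 0 0 0.12;0 0 0 0 0 0.12;0 0 0 0 0 0.12;0 0 0 0 0 0.12;0 0 0 0 0 0.12;0 0 0 0 0 0.12;0 0 0 0 0 0.12"

```text
time_s: 2.6
tcp_pos: [0.5534, -0.0952, 0.2053]
eef_rot: [0.737, 0.676, -0.0, -0.0]
force: [0.3, 1.4, -0.1]
grip_width: 0.094
finger_force: 0.0
```

apply_moves --motion "0 0 0 0 0 0.08;0 0 0 0 0 0;0 0 0 0 0 0"

```text
time_s: 2.85
tcp_pos: [0.5535, -0.0951, 0.2053]
eef_rot: [0.76, 0.65, -0.0, -0.0]
force: [-0.4, -0.5, -0.5]
grip_width: 0.0937
finger_force: 0.0
```

```bash
cat >> h.py <<'E'
def st():
    s=monitor.get_state();M=R.from_quat(s['eef_rot']).as_matrix()
    print('t',round(s['time_s'],2),'tcp',s['tcp_pos'].round(4) if hasattr(s['tcp_pos'],'round') else s['tcp_pos'],'yang',np.degrees(np.arctan2(M[1,1],M[0,1])).round(2),'tilt',M[:2,2].round(4),'F',np.round(s['force'],1),'Tq',np.round(s['wrist_torque'],2),'w',s['grip_width'],'ff',s['finger_force'],'j7',round(s['joint_positions'][6],2))
    return np.array(s['tcp_pos']),M
def go(x,y,z):
    p,M=st();print('tool cm',(M.T@(np.array([x,y,z])-p)*100).round(2))
E
python3 - <<'E'
from h import *
go(.5528,-.0909,.017)
c=cam('wrist');im,d=read_camera('wrist');cv2.imwrite('pics/w1.png',im[:,:,::-1]);np.save('w1.npy',d)
import pickle;pickle.dump(c,open('w1.pkl','wb'))
E
```

```text
t 2.85 tcp [ 0.5535 -0.0951  0.2053] yang -8.94 tilt [-0.0005 -0.0002] F [-0.4 -0.5 -0.5] Tq [-0.1   0.1  -0.03] w 0.09374269982035958 ff 0.0 j7 0.13
tool cm [ 0.41 -0.13 18.83]
```

View pics/w1.png

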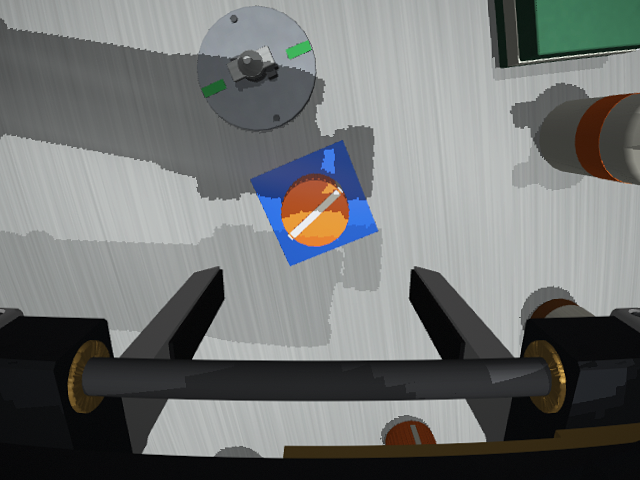

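The wrist view shows the cap top at (315,211) with its stripe from (291,238) to (341,190). The disc is centred at (256,68), with green marks at (214,88) and (299,49).

```bash
python3 - <<'E'
from h import *
import pickle;c=pickle.load(open('w1.pkl','rb'))
ang=lambda a,b:np.degrees(np.arctan2(*(b-a)[[1,0]]))
k=pix2w(c,[(315,211),(291,238),(341,190)],.056);print(k,ang(k[1],k[2]))
g=pix2w(c,[(256,68),(214,88),(299,49)],.015);print(g,ang(g[1],g[2]))
E
```

```text
[[ 0.55385699 -0.08706989  0.056     ]
 [ 0.52900137 -0.10784288  0.056     ]
 [ 0.57882212 -0.0723737   0.056     ]] 35.44842707662157
[[0.52031641 0.04407353 0.015     ]
 [0.47881659 0.03340502 0.015     ]
 [0.56154374 0.05388744 0.015     ]] 13.906207516588188
```

apply_moves --motion "0.3 -0.06 2 0 0 0;0.3 -0.05 3 0 0 0;0 0 3 0 0 0;0 0 3 0 0 0;0 0 3 0 0 0;0 0 2.5 0 0 0;0 0 1.5 0 0 0;0 0 0.8 0 0 0;0 0 0 0 0 0"

```text
time_s: 3.65
tcp_pos: [0.5526, -0.0893, 0.0162]
eef_rot: [0.761, 0.649, -0.001, -0.001]
force: [-1.3, -0.0, 0.3]
grip_width: 0.0935
finger_force: 0.0
```

apply_moves --motion "0 0 0 0 0 0;0 0 0 0 0 0;0 0 0 0 0 0;0 0 0 0 0 0;0 0 0 0 0 0;0 0 0 0 0 0;0 0 0 0 0 0;0 0 0 0 0 0" --gripper 1

```text
time_s: 4.32
tcp_pos: [0.5538, -0.089, 0.018]
eef_rot: [0.761, 0.649, 0.0, 0.0]
force: [-0.8, 1.0, 8.1]
grip_width: 0.0601
finger_force: 30.0
```

apply_moves --motion "0 0 -1 0 0 0;0 0 -2 0 0 0;0 0 -2.5 0 0 0;0 0 -2.5 0 0 0;0 0 -1 0 0 0;2.5 -1.1 0 0 0 0;2.5 -1.1 0 0 0 0;2.5 -1.1 0 0 0 0;2.5 -1.1 0 0 0 0;2.5 -1 0 0 0 0"

```text
time_s: 5.15
tcp_pos: [0.5192, 0.044, 0.1076]
eef_rot: [0.761, 0.649, -0.0, -0.0]
force: [-0.3, 1.0, -0.6]
grip_width: 0.0595
finger_force: 30.0
```

apply_moves --motion "0 0 0 0 0 -0.12;0 0 0 0 0 -0.12;0 0 0 0 0 -0.12;0 0 0 0 0 -0.12;0 0 0 0 0 -0.12;0 0 0 0 0 -0.12;0 0 0 0 0 -0.12;0 0 0 0 0 -0.12;0 0 0 0 0 -0.12;0 0 0 0 0 -0.12"

```text
time_s: 5.98
tcp_pos: [0.5198, 0.0427, 0.1076]
eef_rot: [0.259, 0.966, -0.0, -0.0]
force: [-0.5, -0.4, -1.9]
grip_width: 0.0596
finger_force: 30.0
```

apply_moves --motion "0 0 0 0 0 0;0 0 0 0 0 0"

```text
time_s: 6.15
tcp_pos: [0.5199, 0.0426, 0.1076]
eef_rot: [0.264, 0.965, 0.0, -0.0]
force: [0.4, 0.3, -0.2]
grip_width: 0.0603
finger_force: 30.0
```

```bash
python3 - <<'E'
from h import *
import pickle
st()
c=cam('wrist');im,d=read_camera('wrist');cv2.imwrite('pics/w2f.png',im[:,:,::-1]);pickle.dump(c,open('w2.pkl','wb'))
a,_=read_camera('scene');b,_=read_camera('top')
cr=np.hstack([cv2.resize(a[150:270,290:430],None,fx=2.7,fy=2.7)[:,:,::-1],cv2.resize(b[195:315,210:350],None,fx=2.7,fy=2.7)[:,:,::-1]])
w=cv2.resize(im[:,:,::-1],(373,280));cr2=np.zeros((600,756,3),np.uint8);cr2[:324,:]=cr[:324,:756];cr2[324:324+276,:373]=w[:276]
cv2.imwrite('pics/c2.png',cr2)
E
```

```text
t 6.15 tcp [0.5199 0.0426 0.1076] yang 59.4 tilt [-0.0001  0.0001] F [ 0.4  0.3 -0.2] Tq [0.01 0.03 0.03] w 0.060288181886084855 ff 29.999377699568868 j7 1.0
```

View pics/c2.png

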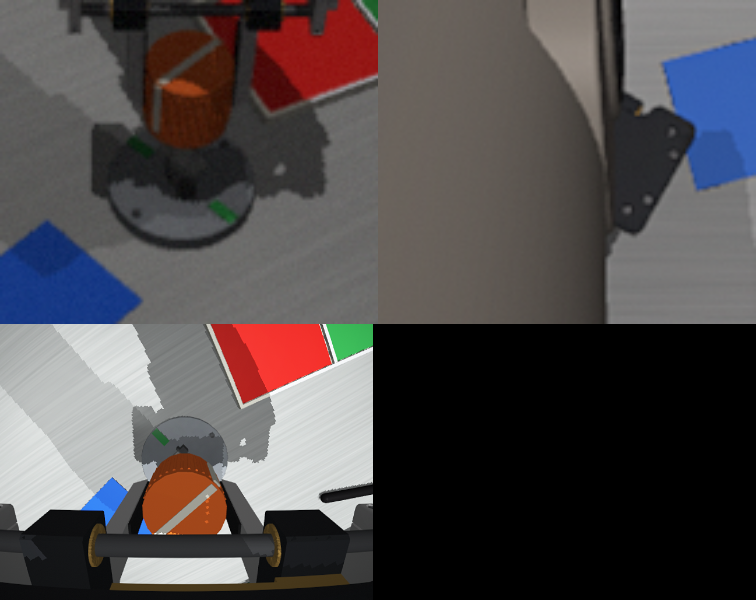

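The wrist camera sees the held cap with its stripe, the post tip and one green mark. I'll enlarge it to check the offset.

```bash
python3 - <<'E'
import cv2
im=cv2.imread('pics/w2f.png');cv2.imwrite('pics/w2c.png',cv2.resize(im[150:380,190:450],None,fx=2.6,fy=2.6,interpolation=cv2.INTER_CUBIC))
E
```

```text
(no output)
```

View pics/w2c.png

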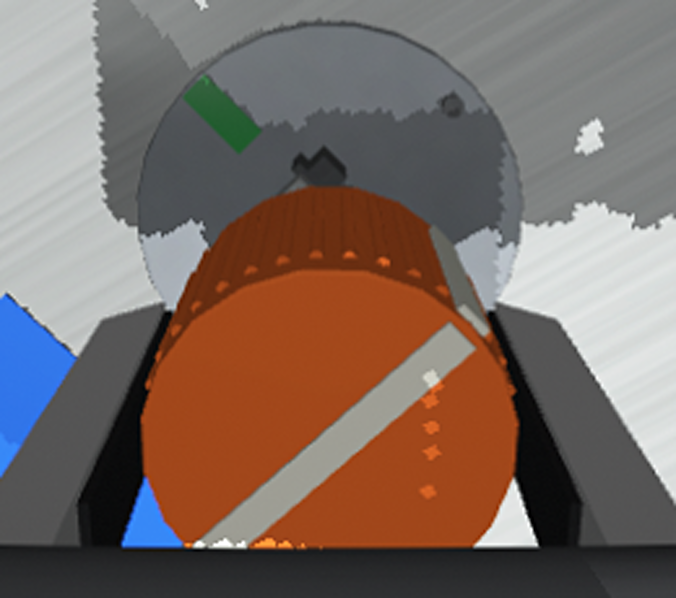

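```bash
python3 - <<'E'
from h import *
import pickle
from scipy.optimize import least_squares
c=pickle.load(open('w2.pkl','rb'))
f=lambda L:(np.array(L,float)+.5)/2.6-.5+np.array([190,150])
def fit(L,z,r):
    p=pix2w(c,f(L),z)[:,:2]
    q=least_squares(lambda v:np.hypot(*(p-v).T)-r,p.mean(0));q2=least_squares(lambda v:np.hypot(*(p-v[:2]).T)-v[2],[*p.mean(0),r])
    print(q.x,q.fun.round(4),q2.x)
fit([(329,268),(141,425),(518,425),(183,545),(475,545)],.1456,.03)
fit([(330,22),(137,195),(521,200),(194,83),(168,308),(487,310)],.015,.055)
ang=lambda a,b:np.degrees(np.arctan2(*(b-a)[[1,0]]))
k=pix2w(c,f([(222,545),(462,337)]),.1456);print(ang(*k))
g=pix2w(c,f([(250,140),(196,85)]),.015);print(ang(*g))
E
```

```text
[0.52038364 0.04288057] [-0.0006 -0.0005 -0.0005 -0.0006 -0.0007] [0.52036576 0.04289048 0.02942545]
[0.51880576 0.04412035] [-0.0003 -0.0005 -0.001  -0.0017 -0.0012 -0.002 ] [0.51828776 0.04426044 0.05379133]
103.32366793710541
-167.15049530501062
```

The cap is centred within about 1 mm and its stripe at 103.3° is square to the line at about 13.5°. I'll lower it.

apply_moves --motion "0.1 0 1 0 0 0;0 0 1 0 0 0;0 0 0.8 0 0 0;0 0 0.5 0 0 0;0 0 0.5 0 0 0;0 0 0.4 0 0 0;0 0 0.4 0 0 0;0 0 0 0 0 0"

```text
time_s: 6.97
tcp_pos: [0.5188, 0.0432, 0.0608]
eef_rot: [0.262, 0.965, -0.0, -0.0]
force: [0.7, -0.9, -0.8]
grip_width: 0.0597
finger_force: 30.0
```

apply_moves --motion "0 0 0.4 0 0 0;0 0 0.4 0 0 0;0 0 0.4 0 0 0;0 0 0 0 0 0"

```text
time_s: 7.3
tcp_pos: [0.5188, 0.0433, 0.0488]
eef_rot: [0.262, 0.965, -0.0, -0.0]
force: [-0.2, -0.5, -0.2]
grip_width: 0.06
finger_force: 30.0
```

apply_moves --motion "0 0 0.4 0 0 0;0 0 0.4 0 0 0;0 0 0.3 0 0 0;0 0 0.2 0 0 0;0 0 0 0 0 0"

```text
time_s: 7.72
tcp_pos: [0.5188, 0.0432, 0.036]
eef_rot: [0.262, 0.965, -0.0, -0.0]
force: [-0.5, 0.6, -1.0]
grip_width: 0.0599
finger_force: 30.0
```

apply_moves --motion "0 0 0.1 0 0 0;0 0 0.1 0 0 0;0 0 0 0 0 0"

```text
time_s: 7.97
tcp_pos: [0.5191, 0.0433, 0.0344]
eef_rot: [0.262, 0.965, -0.0, -0.0]
force: [0.9, 1.0, -1.0]
grip_width: 0.06
finger_force: 30.0
```

apply_moves --motion "0 0 0.1 0 0 0;0 0 0 0 0 0;0 0 0 0 0 0"

```text
time_s: 8.22
tcp_pos: [0.5191, 0.0433, 0.0335]
eef_rot: [0.262, 0.965, -0.0, 0.0]
force: [-0.4, 0.6, -1.4]
grip_width: 0.0602
finger_force: 30.0
```

apply_moves --motion "0 0 0.05 0 0 0;0 0 0 0 0 0;0 0 0 0 0 0"

```text
time_s: 8.47
tcp_pos: [0.5192, 0.0433, 0.033]
eef_rot: [0.262, 0.965, 0.0, 0.0]
force: [-0.6, 0.6, -0.4]
grip_width: 0.0599
finger_force: 30.0
```

apply_moves --motion "0 0 0.1 0 0 0;0 0 0 0 0 0;0 0 0 0 0 0"

```text
time_s: 8.72
tcp_pos: [0.5193, 0.0433, 0.0328]
eef_rot: [0.262, 0.965, 0.0, 0.0]
force: [-5.6, -1.3, 19.4]
grip_width: 0.0596
finger_force: 30.0
```

apply_moves --motion "0 0 0.1 0 0 0;0 0 0 0 0 0;0 0 0 0 0 0"

```text
time_s: 8.97
tcp_pos: [0.5195, 0.0431, 0.0322]
eef_rot: [0.262, 0.965, 0.0, 0.0]
force: [-8.5, -2.5, 31.2]
grip_width: 0.06
finger_force: 30.0
```

apply_moves --motion "0 0 -0.15 0 0 0;0 0 0 0 0 0;0 0 0 0 0 0.05;0 0 0 0 0 0.1;0 0 0 0 0 0.1;0 0 0 0 0 0.1;0 0 0 0 0 0.1;0 0 0 0 0 0.1;0 0 0 0 0 0"

```text
time_s: 9.72
tcp_pos: [0.5192, 0.0435, 0.0324]
eef_rot: [0.516, 0.856, -0.0, 0.0]
force: [-0.4, 0.8, 2.5]
grip_width: 0.0602
finger_force: 30.0
```

```bash
python3 -c "
from h import *
st()"
```

```text
t 9.72 tcp [0.5192 0.0435 0.0324] yang 27.85 tilt [ 0.0001 -0.0003] F [-0.4  0.8  2.5] Tq [-0.13 -0.11 -0.05] w 0.06020486849018688 ff 30.0012912042439 j7 0.62
```

apply_moves --motion "0 0 0 0 0 0.1;0 0 0 0 0 0.1;0 0 0 0 0 0.1;0 0 0 0 0 0.1;0 0 0 0 0 0"

```text
time_s: 10.13
tcp_pos: [0.5192, 0.0435, 0.0324]
eef_rot: [0.675, 0.738, -0.0, 0.0]
force: [-0.2, 0.6, 3.8]
grip_width: 0.06
finger_force: 30.0
```

```bash
python3 -c "
from h import *
import pickle
st()
c=cam('wrist');im,d=read_camera('wrist');cv2.imwrite('pics/w3f.png',im[:,:,::-1]);pickle.dump(c,open('w3.pkl','wb'))
cv2.imwrite('pics/w3.png',cv2.resize(im[150:380,190:450,::-1],None,fx=2.6,fy=2.6,interpolation=cv2.INTER_CUBIC))"
```

```text
t 10.13 tcp [0.5192 0.0435 0.0324] yang 5.15 tilt [-0.0001 -0.0004] F [-0.2  0.6  3.8] Tq [-0.01  0.05  0.46] w 0.060047603024599314 ff 30.001681346911937 j7 0.3
```

View pics/w3.png

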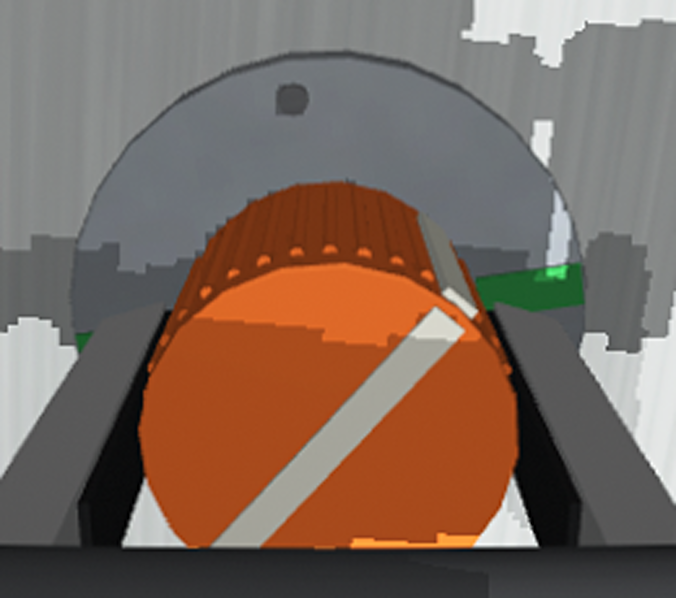

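```bash
python3 -c "
from h import *
import pickle
c=pickle.load(open('w3.pkl','rb'))
f=lambda L:(np.array(L,float)+.5)/2.6-.5+np.array([190,150])
k=pix2w(c,f([(237,545),(449,322)]),.071);print(np.degrees(np.arctan2(*(k[1]-k[0])[[1,0]])))"
```

```text
54.545284888041415
```

apply_moves --motion "0 0 0 0 0 0.1;0 0 0 0 0 0.1;0 0 0 0 0 0.1;0 0 0 0 0 0"

```text
time_s: 10.52
tcp_pos: [0.5194, 0.0434, 0.0325]
eef_rot: [0.777, 0.629, -0.0, 0.0]
force: [-1.6, 0.0, 6.5]
grip_width: 0.0598
finger_force: 30.0
```

```bash
python3 -c "
from h import *
import pickle
st()
c=cam('wrist');im,d=read_camera('wrist');cv2.imwrite('pics/w4f.png',im[:,:,::-1]);pickle.dump(c,open('w4.pkl','wb'))
cv2.imwrite('pics/w4.png',cv2.resize(im[150:380,190:450,::-1],None,fx=2.6,fy=2.6,interpolation=cv2.INTER_CUBIC))"
```

```text
t 10.52 tcp [0.5194 0.0434 0.0325] yang -12.01 tilt [ 0.0001 -0.0002] F [-1.6  0.   6.5] Tq [0.1  0.16 0.66] w 0.05978674616198598 ff 30.002187837380916 j7 0.07
```

View pics/w4.png

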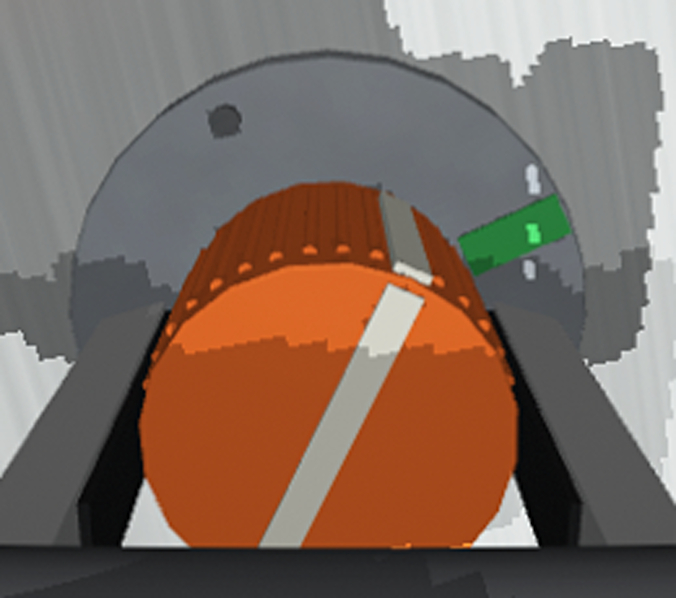

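The stripe has turned relative to the fingers, so the cap has stopped short and is slipping. I'll measure its angle now.

```bash
python3 -c "
from h import *
import pickle
c=pickle.load(open('w4.pkl','rb'))
f=lambda L:(np.array(L,float)+.5)/2.6-.5+np.array([190,150])
k=pix2w(c,f([(281,545),(405,290)]),.071);print(np.degrees(np.arctan2(*(k[1]-k[0])[[1,0]])))
g=pix2w(c,f([(466,255),(563,213)]),.015);print(np.degrees(np.arctan2(*(g[1]-g[0])[[1,0]])))"
```

```text
54.279977969100365
12.46538248190855
```

It held at 54° both times, about 41° short of the green line, so the thread is faulty. I'll turn it back and lift it off.

apply_moves --motion "0 0 0 0 0 -0.1;0 0 0 0 0 -0.1;0 0 0 0 0 -0.1;0 0 0 0 0 -0.1;0 0 0 0 0 -0.1;0 0 0 0 0 -0.1;0 0 0 0 0 -0.1;0 0 0 0 0 -0.1;0 0 0 0 0 -0.02;0 0 0 0 0 0"

```text
time_s: 11.4
tcp_pos: [0.5192, 0.0431, 0.0326]
eef_rot: [0.461, 0.887, 0.0, -0.0]
force: [-0.6, -0.6, 1.9]
grip_width: 0.0597
finger_force: 30.0
```

```bash
python3 -c "
from h import *
st()"
```

```text
t 11.4 tcp [0.5192 0.0431 0.0326] yang 35.09 tilt [0.0002 0.0004] F [-0.6 -0.6  1.9] Tq [-0.08  0.01  0.09] w 0.059710904859554444 ff 29.99997034203261 j7 0.72
```

apply_moves --motion "0 0 -0.2 0 0 0;0 0 -0.3 0 0 0;0 0 -0.3 0 0 0;0 0 0 0 0 0"

```text
time_s: 11.73
tcp_pos: [0.5194, 0.0434, 0.041]
eef_rot: [0.462, 0.887, 0.0, 0.0]
force: [-0.2, 0.2, -1.1]
grip_width: 0.0597
finger_force: 30.0
```

apply_moves --motion "0 0 -1 0 0 0;0 0 -2 0 0 0;0 0 -2 0 0 0;0 0 -2 0 0 0;0 0 -0.5 0 0 0;0 0 0 0 0 0"

```text
time_s: 12.23
tcp_pos: [0.52, 0.0437, 0.1171]
eef_rot: [0.462, 0.887, 0.001, 0.001]
force: [-0.1, -0.1, -0.9]
grip_width: 0.0601
finger_force: 30.0
```

apply_moves --motion "1.9 0.3 0 0 0 0;3 0.45 0 0 0 0;3 0.45 0 0 0 0;3 0.45 0 0 0 0;3 0.45 0 0 0 0;3 0.45 0 0 0 0;1 0.15 0 0 0 0;0 0 0 0 0 0;0 0 0 0 0 0"

```text
time_s: 12.98
tcp_pos: [0.4382, 0.2052, 0.1149]
eef_rot: [0.461, 0.887, -0.001, -0.0]
force: [0.8, -0.5, -0.7]
grip_width: 0.0601
finger_force: 30.0
```

```bash
python3 -c "
from h import *
st()
im,_=read_camera('scene');im2,_=read_camera('wrist')
cv2.imwrite('pics/s5.png',np.hstack([cv2.resize(im[80:280,270:510],(400,333)),cv2.resize(im2,(400,333))])[:,:,::-1])"
```

```text
t 12.98 tcp [0.4382 0.2052 0.1149] yang 35.07 tilt [-0.0007 -0.0008] F [ 0.8 -0.5 -0.7] Tq [-0.07  0.04  0.08] w 0.06010637805311711 ff 29.999820599332452 j7 0.21
```

View pics/s5.png

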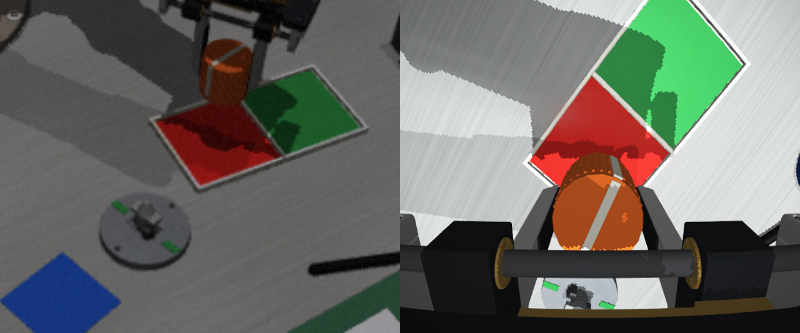

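The cap is off the gauge and over the red half. I'll lower it there.

apply_moves --motion "0 0 2 0 0 0;0 0 2.5 0 0 0;0 0 2 0 0 0;0 0 1.3 0 0 0;0 0 0.7 0 0 0;0 0 0.4 0 0 0;0 0 0 0 0 0"

```text
time_s: 13.67
tcp_pos: [0.4388, 0.2045, 0.0261]
eef_rot: [0.462, 0.887, -0.0, -0.0]
force: [-0.9, 0.3, -1.2]
grip_width: 0.0598
finger_force: 30.0
```

apply_moves --motion "0 0 0.15 0 0 0;0 0 0.1 0 0 0;0 0 0 0 0 0;0 0 0 0 0 0"

```text
time_s: 14.0
tcp_pos: [0.4388, 0.2057, 0.0244]
eef_rot: [0.462, 0.887, 0.0, 0.0]
force: [-0.2, -0.8, -1.0]
grip_width: 0.0601
finger_force: 30.0
```

apply_moves --motion "0 0 0.1 0 0 0;0 0 0.1 0 0 0;0 0 0 0 0 0;0 0 0 0 0 0"

```text
time_s: 14.33
tcp_pos: [0.4385, 0.2054, 0.022]
eef_rot: [0.462, 0.887, -0.0, -0.0]
force: [-0.0, 0.0, -1.1]
grip_width: 0.0601
finger_force: 30.0
```

apply_moves --motion "0 0 0.08 0 0 0;0 0 0 0 0 0;0 0 0 0 0 0"

```text
time_s: 14.58
tcp_pos: [0.4386, 0.2055, 0.0215]
eef_rot: [0.462, 0.887, 0.0, -0.0]
force: [-3.1, -1.0, 11.2]
grip_width: 0.0603
finger_force: 30.0
```

apply_moves --motion "0 0 0 0 0 0;0 0 0 0 0 0;0 0 0 0 0 0;0 0 0 0 0 0;0 0 0 0 0 0;0 0 0 0 0 0;0 0 0 0 0 0" --gripper 0

```text
time_s: 15.17
tcp_pos: [0.4385, 0.2054, 0.0211]
eef_rot: [0.462, 0.887, -0.0, -0.0]
force: [0.4, 0.2, -0.7]
grip_width: 0.0937
finger_force: 0.0
```

apply_moves --motion "0 0 -0.5 0 0 0;0 0 -1 0 0 0;0 0 -2 0 0 0;0 0 -3 0 0 0;0 0 -3 0 0 0;0 0 -3 0 0 0;0 0 -3 0 0 0;0 0 -1.5 0 0 0;0 0 0 0 0 0;0 0 0 0 0 0"

```text
time_s: 16.0
tcp_pos: [0.4388, 0.2057, 0.1924]
eef_rot: [0.462, 0.887, 0.001, 0.0]
force: [0.3, -0.1, -0.7]
grip_width: 0.0938
finger_force: 0.0
```

```bash
python3 -c "
from h import *
st()
im,_=read_camera('scene')
cv2.imwrite('pics/s6.png',cv2.resize(im[:,:,::-1],None,fx=1.25,fy=1.25))"
```

```text
t 16.0 tcp [0.4388 0.2057 0.1924] yang 35.01 tilt [0.0014 0.0019] F [ 0.3 -0.1 -0.7] Tq [-0.1   0.05  0.05] w 0.09382531927859739 ff 0.0 j7 0.13
```

View pics/s6.png

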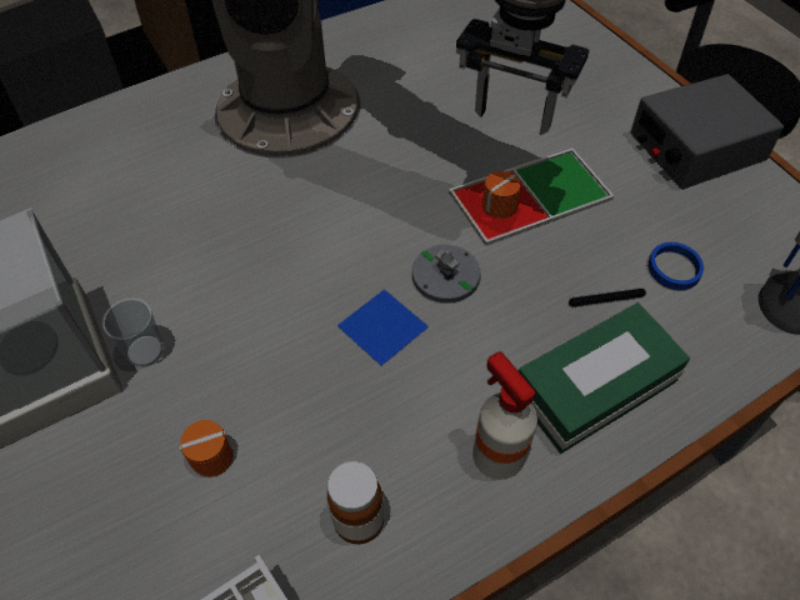

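The cap stands upright in the red half at (502,195), the other cap at (206,447) hasn't moved, and the gripper is clear. I'm handing the job in.

```bash
python3 -c "
from plant import arm
print(arm.sign_off())"
```

```text
the job is handed in; nothing more can be done
None
```

The cap stopped about halfway through its quarter turn (faulty thread), so I took it off, stood it upright in the red half, left the other cap untouched, and handed the job in at about 16 s.

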